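# Park the rolling pin in its vee stand

## Robot

A 7-joint arm with a two-finger parallel gripper is mounted at the origin on a cart in front of the work surface, level with it; the furniture and walls round the work are solid. World frame = base frame: x ahead of the robot, y to its left, z up, the work surface at z = 0. Lengths are in m, angles in degrees, forces in N, time in s.
With the tool pointing down it reaches from about 0.425 to 0.875 m from the base axis. Payload 9.9 kg.
Tool frame: the origin (TCP) lies between the finger pads; the fingertips stand 22 mm ahead of it and the grasp point (between the pads) lies 3 mm ahead of it (tip_reach is the distance from the TCP to the fingertips, in m); z points along the fingers, y is the line along which they close (so a half turn about z gives the same grasp; the last joint's range is limited). The gripper opens to 85 mm and grips with 20 to 120 N. Pads are 22 mm wide; open, the fingers measure 114 mm over their backs; the gripper's body (76 mm by 85 mm) begins 54 mm behind the grasp point. The pads swing forward as they close: fully open they stand 13 mm farther back than shut.
Start: joints at [60.573, 32.985, 1.427, 82.34, -0.859, 64.687, -3.237], TCP at [0.281, -0.614, 0.253] pointing down, gripper open.
Joint ranges: [-157.87, 157.87], [-19.46, 123.44], [-87.15, 90], [11.01, 140.99], [-62.26, 242.26], [9.8, 113.94], [-161.44, 161.44]. Speed limits (degrees/s): [127.2, 127.2, 172.46, 172.46, 180, 180, 180].

## Interface

Orientations are given as a 3x3 rotation matrix whose columns are the frame's x, y, z axes.
In Python, from rig import move_pose, line_to, goto_joints, move_gripper, pause, ik, get_obs, camera, camera_info, IKError, finish_job, tip_reach gives the robot as it stands. The module is installed in compiled form; this text tells all that it offers. Calls block until the motion is done:
- move_pose(position, orientation): joint-space move of the TCP to a pose.
- line_to(position, ori=None, speed=0.15, threshold=None): straight line of the TCP; ori=None keeps the orientation; speed is the mean speed in m/s. With threshold (N) it stops when the force on the tool has changed by that much, and returns True; else False.
- goto_joints(angles): joint-space move.
- move_gripper(opening, f_grip=None): finger opening in m; f_grip is the grip in N (None keeps the last); returns when the fingers have stopped.
- pause(seconds).
- ik(position, orientation): joint angles nearest the present ones, or None.
- get_obs(): the state.
- camera(name): name is "scene" or "top" or "wrist"; returns the picture (420x560x3 uint8, blue, green, red); there is no depth.
- camera_info(name): a dict with "mtx" (3x3 intrinsics, pixels), "distortion" ([k1, k2, p1, p2, k3] as OpenCV has them; the pictures are not rectified), "cam_to_world" (4x4, takes a point from camera to world coordinates); the wrist camera has in their place "tool_from_camera" (4x4, takes a point from camera to tool coordinates, whose origin is the TCP and whose axes are the flange's). Camera axes: x right, y down, z forward; pixel columns grow to the right and rows downward; lengths in m; the calibration is good to about 2 mm. A picture is of the moment at which its call begins: read the wrist's pose just before it. camera_info takes no time and is no camera call.
A pose or a line that the arm cannot do raises IKError and nothing moves.
- finish_job(): hands the job in; it is judged then, once.
The state is a dict: "clock": time; "joint_pos": joint angles; "joint_vel": joint speeds; "joint_efforts": joint torques, N m; "eef_pos": TCP position; "tool_rot": TCP orientation; "ft_force": force on the tool from outside, world axes, zero at the start; "wrist_torque": the same for the moment, N m; "opening": finger opening in m; "grip_force": force on a finger pad.
Only numpy, scipy, OpenCV 4.12 (cv2) and the standard library are available. Lean on these libraries where they do the work, as an engineer would, in place of code of your own. Each camera call takes 0.05 s, during which the arm holds its last target. There are 200 camera calls.

## Task

Put the rolling pin away in its wooden stand: lay it gently across the sloping ramp, parallel to the groove and centred on the stand's width, then let go so that it rolls down and settles by itself in the vee. Once it lies still there, swing the steel keeper with the red tab over it until the rubber pad rests on the pin, and let go. Do not knock over or shift the tea tin, cup, tumbler and pepper mill.

Things in the scene. Friction and masses are not known exactly. Their poses are not given: they have to be found in the camera images.
- pin_center (a point): Centre (on the axis, half-way along) of a loose wooden rolling pin, 0.2 to 0.4 kg: barrel 140 mm long, 46 mm in diameter, with a dark handle 27 mm long and 23 mm thick at each end (200 mm over all). Its x axis is the pin's long axis; y and z turn as it rolls. It starts on the worktop, right of the stand; a room post stands between, behind x = 0.55, y = -0.13 to -0.04 m.
- stand: Light wooden rolling-pin stand, fixed; origin on the worktop under the middle of the vee. x runs along the vee groove, y in the direction the pin rolls (ramp, vee, hinge posts), z up. Base 120 mm in x, from y = -130 to +90 mm. Two dark posts, 89 mm high, at y = +63 to +87 mm, x within 29 mm of the middle, carry the keeper's hinge.
- ramp (a point): Point on the ramp's surface, midway in x, at stand y = -85 mm, height 52 mm: a good place to lay the pin (axis 23 mm above the surface). Axes as the stand's. The ramp is flat, 110 mm wide in x, and slopes down 10 degrees from its upper end (y = -130 mm, height 60 mm) to the lip of the vee (y = -30 mm, height 42 mm).
- vee (a point): Where the pin's centre lies when seated: stand x = y = 0, 44.5 mm above the worktop. Axes as the stand's. The vee is a 90 degree groove, 110 mm long, its bottom at y = 0, height 12 mm; its far side rises on as a backrest to height 67 mm at y = +55 mm.
- keeper (a joint): Angle (rad) of a steel bar, 28 mm wide, 10 mm thick; hinge axis along stand x at stand y = +75 mm, height 80 mm. 0: level over the vee, pointing to the ramp, its rubber pad (75 mm from the hinge) resting on a seated pin; 1.57: upright; 1.9: end stop, leaning away from the ramp. Starts at 1.35 to 1.75. Stiff hinge: stays where left; about 1 N at the tab moves it. With no pin it goes to -0.06.
- keeper_tab (a point): Centre of the keeper's red tab at the end of the bar, 118 mm from the hinge axis: 30 mm wide along the stand's x, 22 mm along the bar, 18 mm thick. It can be pinched across its 30 mm width from above and turns between the fingers as the bar swings. Its y axis points to the hinge. A room shelf overhangs from x = 0.6 m on, 0.32 m above the worktop.
- tea_tin: Loose green tea tin with a cream lid, 69 mm in diameter, 89 mm high; origin at the centre of its underside. To be left alone.
- espresso_cup: Loose white espresso cup with a green band, 63 x 88 x 51 mm with its handle; origin at the underside. To be left alone.
- tumbler: Loose teal glass tumbler, 68 mm in diameter, 84 mm high; origin at the centre of its underside. To be left alone.
- pepper_mill: Loose dark wooden pepper mill, 58 mm in diameter, 170 mm high, behind the stand on the left; origin at the centre of its underside. To be left alone.

How it is judged:
By the outcome, as a careful person would: the job done as asked, in the order asked, and still so for the second after the job is handed in, with the robot touching nothing.
It also fails if it takes over 64 s, if anything falls off the work surface, if the arm or the gripper's body presses on something with over 40 N, if the wrist force passes 120 N, or if a joint passes its speed limit or range.

## Working session

There is one attempt and no reset: what is moved stays moved. The work goes in short steps, each a Python script; the robot and the scene stay as the last script left them, time stands still between calls to the robot, and variables do not carry over. Pictures are saved under pics/ and viewed, at most 11 in all, crops included, and the job is handed in when it is done.

```bash
mkdir -p pics; python3 - <<'E'
from rig import *
import cv2,numpy as np
for n in("scene","top"):
    cv2.imwrite(f"pics/{n}0.png",camera(n)); i=camera_info(n); print(n,np.round(i["mtx"],1).tolist(),np.round(i["distortion"],3),np.round(i["cam_to_world"],3).tolist())
print(np.round(camera_info("wrist")["tool_from_camera"],3).tolist(), get_obs()["clock"],tip_reach, get_obs()["tool_rot"])
E
```

```text
scene [[508.0, 0.0, 275.9], [0.0, 508.0, 210.6], [0.0, 0.0, 1.0]] [0.051 0.    0.    0.    0.   ] [[0.894, -0.249, 0.372, -0.147], [-0.447, -0.53, 0.72, -1.283], [0.018, -0.81, -0.586, 1.067], [0.0, 0.0, 0.0, 1.0]]
top [[431.8, 0.0, 286.5], [0.0, 431.8, 211.3], [0.0, 0.0, 1.0]] [-0.041  0.     0.     0.     0.   ] [[-0.019, -0.989, 0.146, 0.253], [-1.0, 0.019, 0.004, -0.061], [-0.007, -0.146, -0.989, 1.569], [0.0, 0.0, 0.0, 1.0]]
[[-0.002, -0.96, -0.28, 0.072], [1.0, -0.002, -0.001, -0.0], [0.001, -0.28, 0.96, -0.122], [0.0, 0.0, 0.0, 1.0]] 0.1 0.022 [[ 9.09018164e-01  4.16755935e-01 -6.83568920e-04]
 [ 4.16756486e-01 -9.09017266e-01  1.28139524e-03]
 [-8.73468775e-05 -1.44969333e-03 -9.99998945e-01]]
```

View pics/scene0.png

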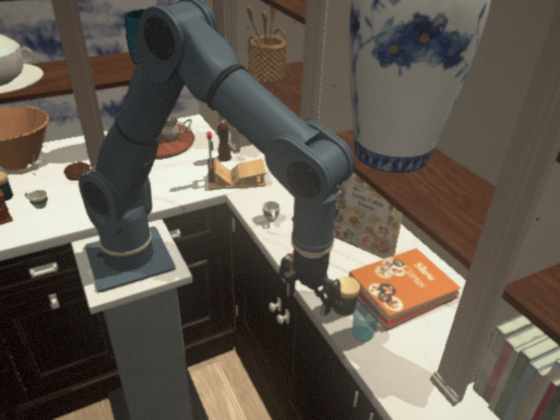

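View pics/top0.png

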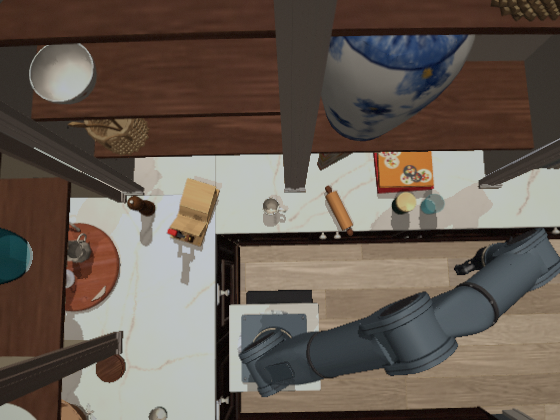

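The scene view shows the stand at about (238,172) with the red tab at (209,135). The top view shows the pin at (340,210), the stand at (195,212) and the red tab at about (175,232). The cup is at (272,207), the tin at (404,203), the tumbler at (428,205) and the mill at (140,205). I'll enlarge these areas.

```bash
cat > h.py <<'E'
from rig import *
import cv2,numpy as np
def ray(n,px,T=None):
    i=camera_info(n); T=i["cam_to_world"] if T is None else T; T=np.array(T)
    p=cv2.undistortPoints(np.array(px,float).reshape(-1,1,2),np.array(i["mtx"]),np.array(i["distortion"])).reshape(-1,2)
    d=np.c_[p,np.ones(len(p))]@T[:3,:3].T
    return T[:3,3],d/np.linalg.norm(d,axis=1)[:,None]
def onz(n,px,z,T=None):
    o,d=ray(n,px,T); return o+d*((z-o[2])/d[:,2])[:,None]
def meet(rays):
    A=np.zeros((3,3));b=np.zeros(3)
    for o,d in rays:
        M=np.eye(3)-np.outer(d,d);A+=M;b+=M@o
    p=np.linalg.solve(A,b); return p,[float(np.linalg.norm((np.eye(3)-np.outer(d,d))@(p-o))) for o,d in rays]
def wristT():
    o=get_obs();T=np.eye(4);T[:3,:3]=o["tool_rot"];T[:3,3]=o["eef_pos"];return T@np.array(camera_info("wrist")["tool_from_camera"])
def down(yaw): # tool y (closing) at angle yaw deg in world
    c,s=np.cos(np.radians(yaw)),np.sin(np.radians(yaw)); y=np.array([c,s,0]);z=np.array([0,0,-1.]);return np.c_[np.cross(y,z),y,z]
E
python3 - <<'E'
import cv2,numpy as np
t=cv2.imread("pics/top0.png");s=cv2.imread("pics/scene0.png")
a=cv2.resize(t[165:255,120:230],None,fx=4,fy=4,interpolation=2)   #440x360
b=cv2.resize(s[120:210,190:280],None,fx=4,fy=4,interpolation=2)   #360x360
cv2.imwrite("pics/z.png",np.hstack([a,b]))
from h import *
print(onz("top",[(340,210),(195,212),(272,207),(404,203),(428,205),(140,205)],0.02))
# pin mask
hsv=cv2.cvtColor(t,cv2.COLOR_BGR2HSV)[180:240,315:365]
m=cv2.inRange(hsv,(5,110,60),(22,255,255)); c=max(cv2.findContours(m,0,2)[0],key=cv2.contourArea)+[315,180]
r=cv2.minAreaRect(c);print(r)
bp=cv2.boxPoints(r);w=onz("top",bp,0.023);print(w.round(4).tolist())
for a in (15,45,75,105,135,165): print(a,ik([.485,-.25,.03],down(a)))
E
```

```text
[[ 0.4823732  -0.24799897  0.02      ]
 [ 0.48538592  0.27905104  0.02      ]
 [ 0.49824527 -0.00147261  0.02      ]
 [ 0.50355908 -0.48222067  0.02      ]
 [ 0.49448537 -0.56961115  0.02      ]
 [ 0.51526684  0.48198133  0.02      ]]
((336.9000244140625, 206.79998779296875), (46.0629997253418, 11.62755298614502), 63.43495178222656)
[[0.5614, -0.1827, 0.023], [0.58, -0.2213, 0.023], [0.4272, -0.2904, 0.023], [0.4091, -0.2522, 0.023]]
15 [ 32.14582066  39.71902479 -14.97382063 114.32723801  20.29016987
  28.43285327  17.51040201]
45 [ 35.92628421  40.31705845 -20.81636095 114.18612434  27.18108543
  30.22194746  40.83243187]
75 [ 39.47281271  41.1332086  -26.38628263 114.0545182   33.151278
  32.31659512  65.08564486]
105 [ 43.36019267  42.35186498 -32.64297991 113.91181144  39.19343556
  35.10183684  89.31998567]
135 [   1.13356189   45.01733657   34.32291757  115.45426625  -45.8468494
   33.77080196 -157.53285993]
165 [   5.70435533   42.79339849   26.36990566  115.29586239  -36.79900556
   30.24786943 -136.43356468]
```

View pics/z.png

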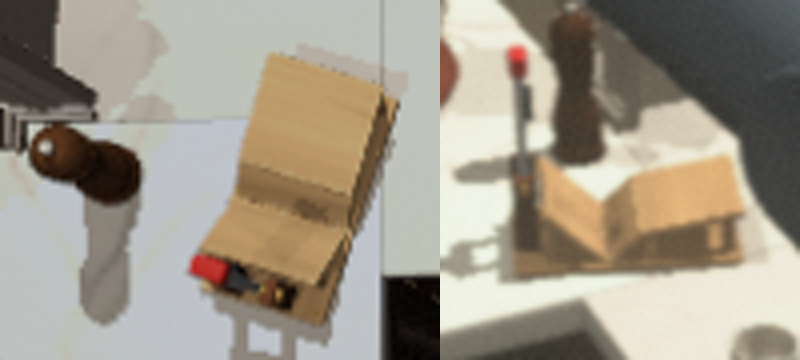

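The crop shows the ramp on the far side (upper corners at crop (270,55) and (385,95)). The vee line runs from (237,195) to (345,228), and the posts and red tab (208,268) are on the robot's side. Next I'll take wrist views of the pin.

```bash
python3 - <<'E'
from h import *
a=ik([.485,-.25,.2],down(114));b=ik([.485,-.25,.2],down(-66));print(a,b)
for y in(163,-17): print(y,ik([.53,.27,.1],down(y)),)
for y in(73,-107): print(y,ik([.41,.30,.2],down(y)),)
move_pose([.45,-.27,.22],down(114))
o=get_obs();print(o["clock"],o["eef_pos"],camera_info("wrist")["mtx"],camera_info("wrist")["distortion"])
T1=wristT();i1=camera("wrist")
line_to([.50,-.23,.22]);T2=wristT();i2=camera("wrist")
cv2.imwrite("pics/w1.png",i1);cv2.imwrite("pics/w2.png",i2);np.savez("w.npz",T1=T1,T2=T2)
cv2.imwrite("pics/w12.png",cv2.resize(np.hstack([i1,i2]),(800,300)))
E
```

```text
[ 52.85640784  30.65935488 -46.20627766 105.12887327  26.49923095
  55.58499449 109.2205258 ] [ 23.42131222  25.20645432  -1.55820812 106.1645231    0.8840588
  48.64056998 -44.57277993]
163 [  8.22215913  55.40729678 -74.25069263 103.24563598  57.67083257
  69.66050099  78.86173381]
-17 [-12.02212632  38.57011218 -31.06123379 103.95508616  27.05025583
  45.01968122 -74.08560029]
73 [  3.68501574  37.66204976 -72.29186592 109.96727756  40.53814119
  63.57640822 -12.18460317]
-107 [ -68.31837406   27.1285916    39.58452193  112.30395659  -22.83546336
   48.47864838 -123.37414582]
1.8833 [ 0.44980829 -0.27070742  0.2199046 ] [[341.83453703   0.         280.15090063]
 [  0.         341.83453703 202.0995654 ]
 [  0.           0.           1.        ]] [-0.07342487  0.          0.          0.          0.        ]
```

View pics/w12.png

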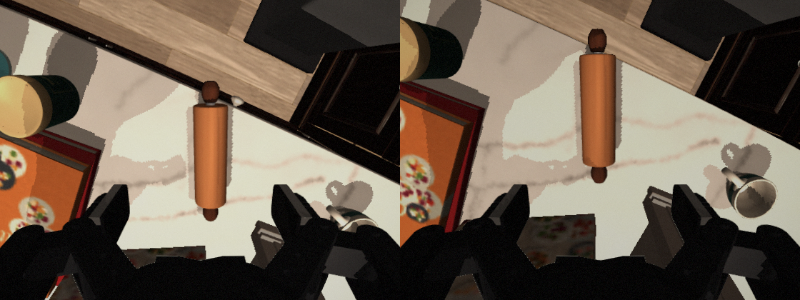

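Both wrist views show the barrel clearly, at (210,155) and (598,110) in the half-scale picture, and it is nearly aligned with the tool x axis. I'll triangulate its end midpoints.

```bash
cat >> h.py <<'E'
def barrel(im,box):
    """end midpoints (axis) of the barrel in pixels"""
    x0,y0,x1,y1=box; hsv=cv2.cvtColor(im,cv2.COLOR_BGR2HSV)[y0:y1,x0:x1]
    m=cv2.morphologyEx(cv2.inRange(hsv,(5,110,90),(20,255,255)),cv2.MORPH_OPEN,np.ones((9,9)))
    c=max(cv2.findContours(m,0,2)[0],key=cv2.contourArea)+[x0,y0]; r=cv2.minAreaRect(c); p=cv2.boxPoints(r)
    e=[(p[i]+p[(i+1)%4])/2 for i in range(4)]; L=[np.linalg.norm(p[i]-p[(i+1)%4]) for i in range(4)]
    k=int(np.argmin(L[:2])); e=[e[k],e[k+2]]; return sorted(e,key=lambda q:q[1]),r
E
python3 - <<'E'
from h import *
w=np.load("w.npz");E=[]
for n,b in((1,(230,90,360,330)),(2,(200,30,360,270))):
    e,r=barrel(cv2.imread(f"pics/w{n}.png"),b);print(e,r);E.append((e,w[f"T{n}"]))
P=[]
for k in(0,1):
    R=[]
    for e,T in E: o,d=ray("wrist",e[k],T);R.append((o,d[0]))
    p,res=meet(R);print(p.round(4),np.round(res,4));P.append(p)
d=P[1]-P[0];print("len",np.linalg.norm(d),"ang",np.degrees(np.arctan2(d[1],d[0])),"mid",(P[0]+P[1])/2)
E
```

```text
[array([293.5, 150. ], dtype=float32), array([293.5, 292. ], dtype=float32)] ((293.5, 221.0), (142.0, 45.0), 90.0)
[array([274.99997 ,  75.999985], dtype=float32), array([274.99997, 232.99995], dtype=float32)] ((274.9999694824219, 154.49996948242188), (156.99996948242188, 45.99999237060547), 90.0)
[ 0.4165 -0.2719  0.0428] [0.0004 0.0004]
[ 0.5406 -0.2167  0.0505] [0.0003 0.0003]
len 0.1360809863650695 ang 23.983243043406137 mid [ 0.47857108 -0.2443107   0.04663412]
```

```bash
python3 - <<'E'
from h import *
w=np.load("w.npz");e,r=barrel(cv2.imread("pics/w2.png"),(200,30,360,270))
q=onz("wrist",e,.046,w["T2"]);print(q,np.linalg.norm(q[0]-q[1]),q.mean(0))
move_pose([.43,-.20,.26],down(100));move_pose([.43,.0,.28],down(85));move_pose([.46,.24,.28],down(73))
T1=wristT();i1=camera("wrist");line_to([.46,.31,.28]);T2=wristT();i2=camera("wrist")
cv2.imwrite("pics/s1.png",i1);cv2.imwrite("pics/s2.png",i2);np.savez("s.npz",T1=T1,T2=T2)
cv2.imwrite("pics/s12.png",cv2.resize(np.vstack([i1,i2]),(440,600)));print(get_obs()["clock"])
E
```

```text
[[ 0.41648178 -0.27149469  0.046     ]
 [ 0.54250163 -0.21630171  0.046     ]] 0.13757641355148847 [ 0.47949171 -0.2438982   0.046     ]
5.4833
```

View pics/s1.png

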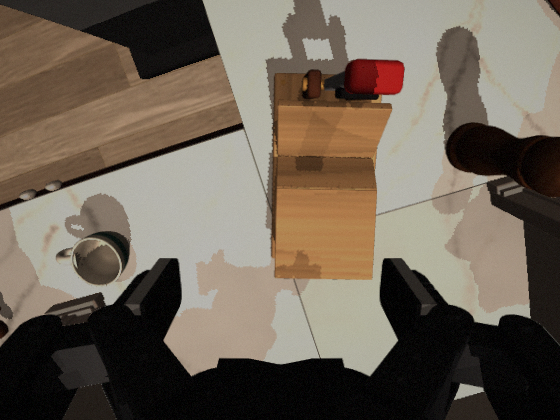

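View pics/s2.png

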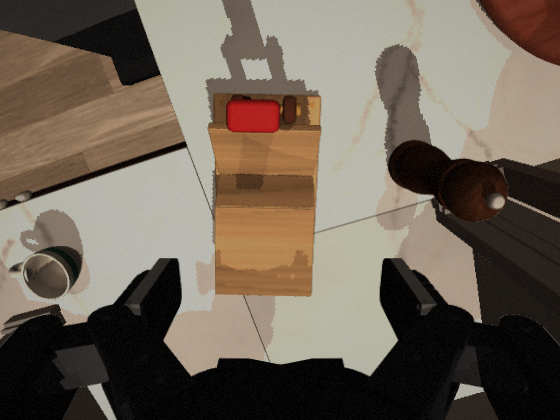

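In view 1 the ramp's upper corners are near (275,279) and (373,279), the lip ends near (275,187) and (377,189), and the backrest top near (278,104) and (391,107). In view 2 the same points are near (216,295), (312,297), (217,206), (314,208), (209,125) and (321,128). The red tab is at (375,77) in view 1 and (253,116) in view 2. I'll refine these and triangulate.

```bash
python3 - <<'E'
from h import *
w=np.load("s.npz");g=[[(275,279),(373,279),(275,187),(377,189),(278,157),(377,158),(278,104),(391,107)],[(216,295),(312,297),(217,206),(314,208),(216,174),(316,177),(209,125),(321,128)]]
U=[]
for n in(0,1):
    im=cv2.imread(f"pics/s{n+1}.png");gr=cv2.cvtColor(im,cv2.COLOR_BGR2GRAY)
    c=cv2.cornerSubPix(gr,np.array(g[n],np.float32).reshape(-1,1,2),(4,4),(-1,-1),(3,40,.01)).reshape(-1,2)
    h=cv2.cvtColor(im,cv2.COLOR_BGR2HSV);m=(cv2.inRange(h,(0,170,70),(6,255,255))|cv2.inRange(h,(174,170,70),(180,255,255)));m[:,450:]=0;m[150:]=0
    k=max(cv2.findContours(m,0,2)[0],key=cv2.contourArea);b=cv2.boundingRect(k);M=cv2.moments(k)
    print(c.round(1).tolist(),b);U.append(np.vstack([c,[M["m10"]/M["m00"],M["m01"]/M["m00"]]]))
P=[]
for j,nm in enumerate("rampR rampL lipR lipL veeR veeL backR backL tab".split()):
    R=[]
    for n in(0,1): o,d=ray("wrist",U[n][j],w[f"T{n+1}"]);R.append((o,d[0]))
    p,res=meet(R);P.append(p);print(nm,p.round(4),np.round(res,4))
P=np.array(P)
for a,b in((0,1),(2,3),(4,5),(6,7)):
    d=P[b]-P[a];print(np.linalg.norm(d).round(4),np.degrees(np.arctan2(d[1],d[0])).round(2),((P[a]+P[b])/2).round(4))
np.save("P.npy",P)
E
```

```text
[[273.70001220703125, 277.1000061035156], [372.0, 278.70001220703125], [276.29998779296875, 188.5], [376.5, 189.60000610351562], [278.0, 157.0], [377.0, 158.0], [278.0, 104.0], [391.0, 107.0]] (352, 60, 52, 35)
[[214.6999969482422, 293.3999938964844], [309.5, 296.3999938964844], [217.0, 206.0], [315.29998779296875, 207.39999389648438], [213.10000610351562, 171.3000030517578], [316.0, 177.0], [211.60000610351562, 121.0], [320.1000061035156, 124.5999984741211]] (227, 99, 53, 34)
rampR [0.5698 0.1968 0.0586] [0.0001 0.0001]
rampL [0.5977 0.3004 0.0705] [0.0002 0.0002]
lipR [0.4798 0.2275 0.0288] [0.0003 0.0003]
lipL [0.5129 0.3343 0.0336] [0.0003 0.0003]
veeR [0.4413 0.241  0.0458] [0.0031 0.0031]
veeL [0.481  0.3447 0.0247] [0.0002 0.0002]
backR [0.3909 0.2568 0.0415] [0.0023 0.0023]
backL [0.4256 0.3612 0.0608] [0.0021 0.0021]
tab [0.3947 0.3138 0.2087] [0. 0.]
0.108 74.95 [0.5838 0.2486 0.0645]
0.1119 72.79 [0.4964 0.2809 0.0312]
0.113 69.02 [0.4612 0.2929 0.0352]
0.1116 71.58 [0.4082 0.309  0.0511]
```

Heights agree with the text to within a noisy 1 cm. I'll cast the edge points onto their planes and fit the pose.

```bash
python3 - <<'E'
from h import *
from scipy.optimize import least_squares
w=np.load("s.npz")
px=[[(274,278.5),(373,279),(276,188.5),(376.5,189.6),(278,104),(391,107)],[(215.5,294.5),(311,297),(217,206),(315.3,207.4),(209,125),(321,128)]]
S=np.array([(-55,-130,60),(55,-130,60),(-55,-30,42),(55,-30,42),(-55,55,67),(55,55,67)])/1000.
W=[np.vstack([onz("wrist",px[n][i],S[i,2],w[f"T{n+1}"]) for i in range(6)])[:,:2] for n in(0,1)]
# which sign: stand y from ramp to hinge
ymid=(W[0][4:].mean(0)-W[0][:2].mean(0));print("diff views mm",((W[0]-W[1])*1e3).round(1).tolist())
def tf(v):
    c,s=np.cos(v[2]),np.sin(v[2]);return S[:,:2]*[sg,1]@np.array([[c,s],[-s,c]])+v[:2]
th0=np.arctan2(ymid[1],ymid[0])-np.pi/2
for sg in(1,-1):
    f=lambda v:np.r_[(tf(v)-W[0]).ravel(),(tf(v)-W[1]).ravel()]
    r=least_squares(f,[.46,.29,th0]);print(sg,r.x[:2].round(4),np.degrees(r.x[2]).round(2),(r.fun.reshape(2,6,2)*1e3).round(1).tolist() if r.cost<1e-3 else r.cost)
E
```

```text
diff views mm [[0.0, -1.0], [-1.0, 1.7], [0.5, -2.8], [0.5, -1.7], [1.5, -1.6], [0.7, -1.4]]
1 [0.4638 0.291 ] 71.66 [[[-0.9, 1.1], [-0.2, -0.4], [-2.0, 1.0], [-0.9, 1.2], [1.1, -0.8], [1.8, 1.2]], [[-0.9, 0.1], [-1.2, 1.4], [-1.5, -1.8], [-0.4, -0.4], [2.6, -2.4], [2.5, -0.2]]]
-1 [0.4638 0.2911] 71.43 0.0719157168047877
```

```bash
cat >> h.py <<'E'
TH=np.radians(71.66);O=np.array([.4638,.2910,0]);SX=np.array([np.cos(TH),np.sin(TH),0]);SY=np.array([-np.sin(TH),np.cos(TH),0]);SZ=np.array([0,0,1.])
st=lambda x,y,z:O+x*SX+y*SY+z*SZ
a=np.radians(10);N=SY*np.sin(a)+SZ*np.cos(a);YT=-(SY*np.cos(a)-SZ*np.sin(a));RR=np.c_[np.cross(YT,-N),YT,-N]
RAMP=st(0,-.085,.052)
E
python3 - <<'E'
from h import *
move_pose([.43,.0,.28],down(20));move_pose([.43,-.20,.22],down(-50))
p=np.array([.4795,-.2439]);D=down(-66.3)
move_pose([*p,.13],D);move_gripper(.085,40)
print(line_to([*p,.0285],speed=.1,threshold=8))
print(get_obs()["eef_pos"]);move_gripper(.03,40)
o=get_obs();print(o["opening"],o["grip_force"],o["eef_pos"],o["ft_force"])
line_to([*p,.10],speed=.15);o=get_obs();print(o["opening"],o["grip_force"],o["ft_force"],o["clock"])
cv2.imwrite("pics/g1.png",camera("wrist"))
for q in(RAMP+N*.08,RAMP+N*.028):print(ik(q,RR))
E
```

```text
False
[ 0.47982219 -0.24407762  0.02900994]
0.04455147680783726 40.02730071544647 [ 0.47962025 -0.24395099  0.02902722] [-0.65768696  0.22263159  5.15861979]
0.04484224132814996 41.11856281757355 [ 0.21550121  0.03084217 -2.62747795] 10.5083
[-29.7512448   31.49769274  -9.3115689  109.16236999  22.62639778
  36.11950657 -73.762754  ]
[-32.60872578  36.02606086  -3.9874841  110.76802751  21.83200919
  29.11670648 -72.80325593]
```

View pics/g1.png

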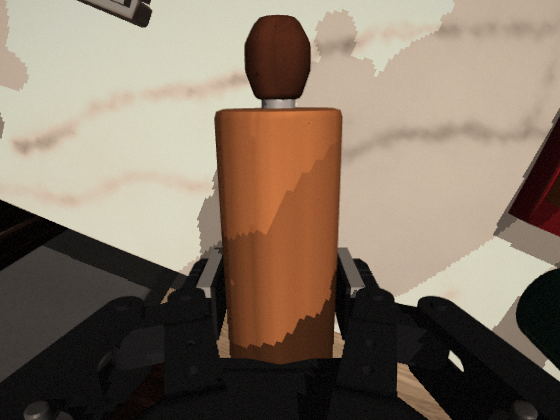

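The pin is held straight, with the barrel's end rim at (279,109). I'll use that to correct the centring, then carry it over and lay it down.

```bash
python3 - <<'E'
from h import *
I=camera_info("wrist")["tool_from_camera"]
o,d=ray("wrist",[(279,109)],I);q=o+d[0]*((-.017-o[2])/d[0][2]);print("end in tool",q);dx=float(np.clip(q[0]-.070,-.006,.006))
move_pose([.43,-.20,.2],down(-55));move_pose([.43,.0,.2],down(-35));move_pose([.46,.15,.18],down(-18.3))
C=RAMP-dx*RR[:,0]
move_pose(C+N*.08,RR);print(get_obs()["eef_pos"]-C-N*.08,get_obs()["clock"])
h=line_to(C+N*.025,speed=.04,threshold=4);e=get_obs();print(h,(e["eef_pos"]-C)@N,e["ft_force"],e["clock"])
cv2.imwrite("pics/r1.png",camera("top"));cv2.imwrite("pics/rs.png",camera("scene"))
a=cv2.resize(cv2.imread("pics/r1.png")[160:260,120:230],(440,400),interpolation=2);b=cv2.resize(cv2.imread("pics/rs.png")[110:210,190:280],(360,400),interpolation=2);cv2.imwrite("pics/rz.png",np.hstack([a,b]))
E
```

```text
end in tool [ 0.07003449 -0.00060738 -0.017     ]
[ 0.00018513 -0.00127755 -0.00047197] 13.2333
True 0.028706953751890932 [-1.37633274 -1.14405208  5.79498843] 14.4
```

View pics/rz.png

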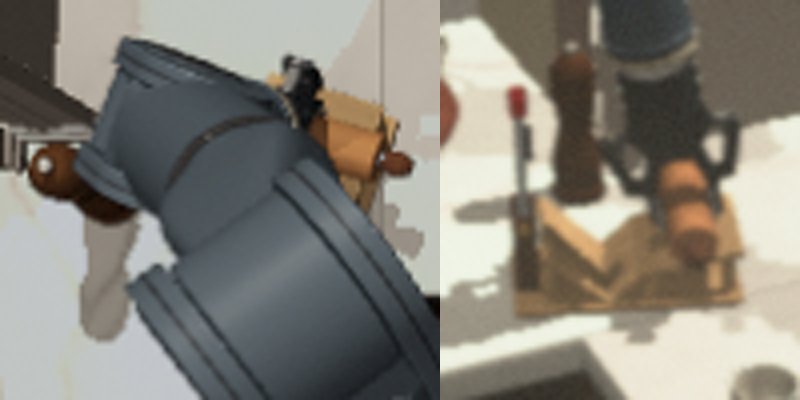

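The pin touched down at the expected height, across the ramp and centred. Now I'll let go.

```bash
python3 - <<'E'
from h import *
e=get_obs()["eef_pos"]
move_gripper(.085,40);line_to(e+N*.09,speed=.2)
print(get_obs()["clock"],ik(st(0,.075,.26),down(73)))
pause(.5)
move_pose([.46,.26,.28],down(71.66))
T=wristT();im=camera("wrist");cv2.imwrite("pics/v1.png",im);np.save("v1.npy",T)
print(get_obs()["clock"],get_obs()["joint_pos"])
E
```

```text
15.5917 [ -4.90444974  25.33500737 -56.2145295  106.03066071  23.88941103
  61.42601994   2.64613303]
17.5583 [  2.9838771   26.29083683 -55.51216584 100.93407216  23.66885212
  65.42117052  11.708929  ]
```

View pics/v1.png

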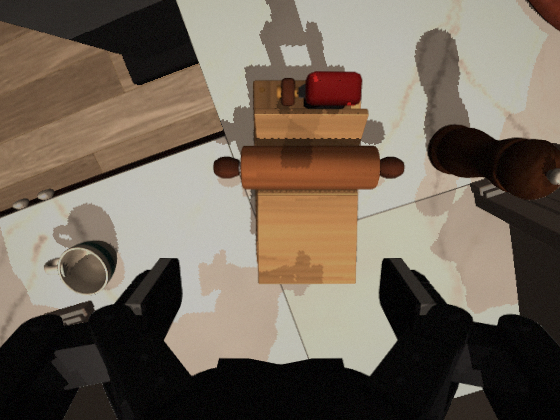

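The pin is seated in the vee and centred: the barrel mid is at (310,167) and the stand mid at column 307. The red tab is at (334,90). Next I'll pinch the tab and swing the keeper.

```bash
python3 - <<'E'
from h import *
D=down(71.66)
P=[];w=np.load("s.npz")
print("tab in stand",[(np.load("P.npy")[8]-O)@k for k in(SX,SY,SZ)])
tp=lambda th:st(0,.075-.118*np.cos(th),.08+.118*np.sin(th)+.002)
move_gripper(.06,20)
move_pose(tp(1.57)+SZ*.07,D);print(line_to(tp(1.57),speed=.1,threshold=5))
move_gripper(.02,20);o=get_obs();print(o["opening"],o["grip_force"],o["eef_pos"]-tp(1.57),o["ft_force"],o["clock"])
if .024<o["opening"]<.036:
    f0=o["ft_force"]
    for th in np.radians([80,70,60,50,40,30,22,15,9,5]):
        line_to(tp(th),speed=.1);f=get_obs()["ft_force"]-f0;print(round(np.degrees(th)),f.round(1))
        if np.linalg.norm(f)>20:print("STOP");break
    print(get_obs()["opening"],get_obs()["clock"])
cv2.imwrite("pics/k1.png",camera("wrist"))
E
```

```text
tab in stand [np.float64(-0.0001281111165513625), np.float64(0.0727714911300325), np.float64(0.2086918037549645)]
False
0.029473834963887852 22.76055335998535 [-6.71511947e-05 -8.37340772e-04  5.75479137e-04] [-2.09097571 -5.26986331  7.33357541] 19.5917
80 [ 3.6 -0.5 -4.2]
70 [ 3.8 -1.2 -6. ]
60 [ 2.5 -0.9 -6.9]
50 [ 2.8 -1.6 -8.3]
40 [ 2.1 -1.7 -8.8]
30 [ 2.9 -2.  -8.3]
22 [ 2.9 -2.5 -7.6]
15 [ 2.4 -3.3 -8.2]
9 [ 2.9 -2.6 -8.5]
5 [ 3.2 -2.  -7.7]
0.029423874785201247 22.875
```

Now the last few degrees, with a force threshold.

```bash
python3 - <<'E'
from h import *
D=down(71.66);tp=lambda th:st(0,.075-.118*np.cos(th),.08+.118*np.sin(th)+.002)
h=line_to(tp(-.04),speed=.02,threshold=3);o=get_obs();print(h,o["eef_pos"][2],np.degrees(np.arcsin((o["eef_pos"][2]-.082)/.118)),o["ft_force"])
move_gripper(.06,20);e=get_obs()["eef_pos"];line_to(e+SZ*.08,speed=.1);line_to(e+SZ*.2-SX*.0+SY*.04,speed=.2)
T=wristT();cv2.imwrite("pics/k2.png",camera("wrist"));cv2.imwrite("pics/ks.png",camera("scene"));print(get_obs()["clock"])
b=cv2.resize(cv2.imread("pics/ks.png")[110:210,190:280],(360,400),interpolation=2)
a=cv2.resize(cv2.imread("pics/k2.png"),(440,330));a=np.vstack([a,np.zeros((70,440,3),np.uint8)]);cv2.imwrite("pics/kz.png",np.hstack([a,b]))
E
```

```text
True 0.09182225224021263 4.774792580919968 [-0.0416884   0.33591157  3.66439312]
25.4083
```

View pics/kz.png

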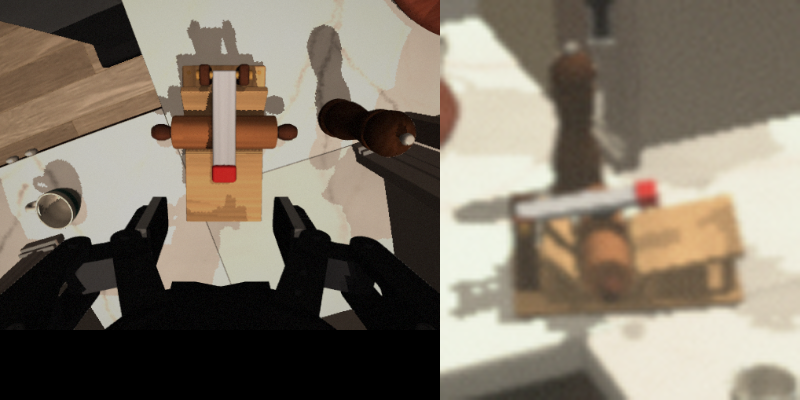

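The keeper stopped a few degrees high: in the scene crop the bar slopes up to the tab at (645,190), leaving a gap over the pin. The threshold tripped on the hinge friction reversing. I'll press the tab down with closed fingertips.

```bash
python3 - <<'E'
from h import *
D=down(71.66)
move_gripper(0,20)
c=st(0,-.043,0)
move_pose(c+SZ*.16,D);pause(.2)
z=.16;f0=get_obs()["ft_force"]
line_to(c+SZ*.128,speed=.06,threshold=4);print(get_obs()["eef_pos"][2],get_obs()["ft_force"]-f0)
for z in np.arange(.126,.104,-.001):
    if z>get_obs()["eef_pos"][2]:continue
    line_to(c+SZ*z,speed=.02);o=get_obs();f=o["ft_force"]-f0;print(round(z,3),o["eef_pos"][2].round(4),f.round(1))
    if f[2]>7:break
line_to(c+SZ*.2,speed=.15);line_to(c+SZ*.28+SY*.04,speed=.2)
cv2.imwrite("pics/ks2.png",camera("scene"));cv2.imwrite("pics/k3.png",camera("wrist"));print(get_obs()["clock"])
b=cv2.resize(cv2.imread("pics/ks2.png")[110:210,190:280],(360,400),interpolation=2)
a=cv2.resize(cv2.imread("pics/k3.png"),(440,330));a=np.vstack([a,np.zeros((70,440,3),np.uint8)]);cv2.imwrite("pics/kz2.png",np.hstack([a,b]))
E
```

```text
0.1278770917301974 [ 0.26160809 -0.67228487  0.79368939]
0.126 0.1261 [-0.1 -0.6  0.6]
0.125 0.1251 [-1.  -0.9 -0.6]
0.124 0.124 [-0.2 -0.3  0.6]
0.123 0.1229 [-0.7 -0.7 -0.6]
0.122 0.1219 [-1.1 -0.8  0.3]
0.121 0.1209 [-0.3 -0.5  0.3]
0.12 0.1199 [ 0.3 -0.4  0.8]
0.119 0.1189 [-0.7  0.1  0.3]
0.118 0.1179 [-1.3 -0.3 -0.6]
0.117 0.1169 [-0.4 -0.4 -0.1]
0.116 0.1159 [-0.7 -0.1 -0.5]
0.115 0.1149 [ 0.2 -0.8  0.4]
0.114 0.1139 [-0.2  0.5 -0.5]
0.113 0.1129 [-0.6  0.3  0.3]
0.112 0.1119 [-0.7 -0.3  0.6]
0.111 0.1109 [-0.4 -0.1  0.3]
0.11 0.1103 [-1.5 -1.1  6.5]
0.109 0.11 [-3.7 -3.5 14.6]
33.45
```

View pics/kz2.png

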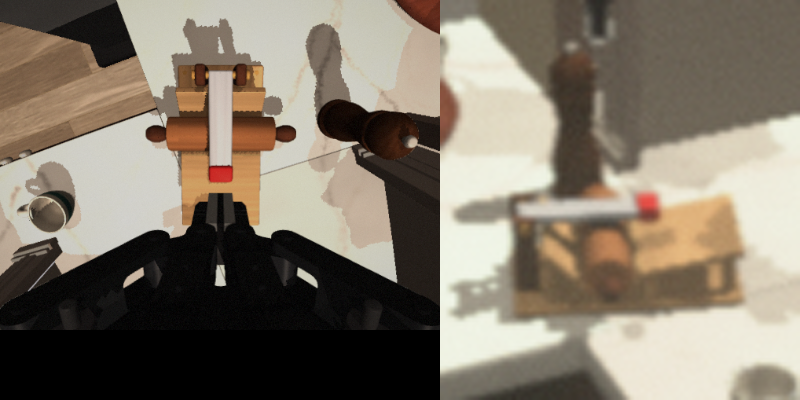

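The bar is now level over the pin with the tab at (648,205), and contact came at the height expected for a closed keeper. The arm is clear, so I'll hand in.

```bash
python3 -c "
from rig import *
print(finish_job())"
```

```text
the job is handed in; nothing more can be done
None
```

The rolling pin rolled down and settled in the vee, centred on the stand. The keeper is closed with its pad on the pin, the arm is clear, and the job was handed in at about 34 s; I saw nothing else disturbed, though I took no last check picture of the tin and tumbler.

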